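Load the ring gauge lift and hold it raised

ROBOT

A 6-joint arm with a two-finger parallel gripper is mounted at the origin on the work surface. World frame = base frame: x ahead of the robot, y to its left, z up, the work surface at z = 0. Lengths are in m, angles in rad, forces in N, time in s.
With the tool pointing down it reaches from about 0.35 to 1 m from the base axis. Payload 7.1 kg.
Tool frame: the origin (TCP) lies between the finger pads; the fingertips stand 22 mm ahead of it and the grasp point (between the pads) lies 3 mm ahead of it; z points along the fingers, y is the line along which they close (so a half turn about z gives the same grasp; the last joint's range is limited). The gripper opens to 85 mm and grips with 20 to 120 N. Pads are 22 mm wide; open, the fingers measure 114 mm over their backs; the gripper's body (76 mm by 85 mm) begins 54 mm behind the grasp point. The pads swing forward as they close: fully open they stand 13 mm farther back than shut.
Start: joints at [1.313, 0.423, 1.63, -0, 1.089, -0.019], TCP at [0.148, 0.607, 0.253] pointing down, gripper open.
Joint ranges: [-3, 3], [-0.9, 2.11], [0.09, 2.58], [-1.31, 4.45], [0.11, 2.69], [-2.54, 2.54]. Speed limits (rad/s): [2.39, 2.39, 3.01, 3.14, 3.14, 3.14].

INTERFACE

Orientations are given as a rotation vector (axis times angle).
In Python, from rig import manip gives the robot as it stands. The module is installed in compiled form; this text tells all that it offers. Calls block until the motion is done:
- manip.move_to(position, orientation): joint-space move of the TCP to a pose.
- manip.servo_line(position, orientation=None, rate=0.15): straight line of the TCP; orientation=None keeps the orientation; rate is the mean speed in m/s.
- manip.set_joints(angles): joint-space move.
- manip.command_gripper(opening, f_grip=None): finger opening in m; f_grip is the grip in N (None keeps the last); returns when the fingers have stopped.
- manip.hold(seconds).
- manip.solve_ik(position, orientation): joint angles nearest the present ones, or None.
- manip.camera(name): name is "side" or "top"; returns a dict with "image" (400x640x3 uint8, red, green, blue), "fx", "fy", "cx", "cy" (pixels), "k1" (the pictures are not rectified: a ray, as slopes to the right and down, at radius r is drawn at 1 + k1 r^2 times it, then the intrinsics apply), "cam_to_world" (4x4, takes a point from camera to world coordinates). Camera axes: x right, y down, z forward; pixel columns grow to the right and rows downward; lengths in m; the calibration is good to about 2 mm. A picture is of the moment at which its call begins. There is no depth.
A pose or a line that the arm cannot do raises manip.IKError and nothing moves.
- manip.sign_off(): hands the job in; it is judged then, once.
Readings, each from a call of its own:
- manip.get_time(): time.
- manip.get_joint_positions(): joint angles.
- manip.get_joint_vel(): joint speeds.
- manip.get_tau(): joint torques, N m.
- manip.get_position(): TCP position.
- manip.get_ee_rot(): TCP orientation.
- manip.get_contact_force(): force on the tool from outside, world axes, zero at the start.
- manip.get_torque(): the same for the moment, N m.
- manip.get_width(): finger opening in m.
- manip.get_grip_force(): force on a finger pad.
Only numpy, scipy, OpenCV 4.12 (cv2) and the standard library are available. Lean on these libraries where they do the work, as an engineer would, in place of code of your own. Each camera call takes 0.05 s, during which the arm holds its last target. There are 200 camera calls.

TASK

Lower the wide steel ring and then the narrow one over the locating post of the lift fixture, each fully home (do not drop them) and let go. Then press the raised tail of the rocking safety catch down to its stop so that its nose swings clear of the lever, take the spring-loaded lever by the cross grip at its top, pull it towards the robot to its stop and finish while still holding it there, so that both rings stay lifted for measuring. Do not force the lever while the catch blocks it, and leave the wooden case and the bottle where they are.

Things in the scene. Friction and masses are not known exactly. Their poses are not given: they have to be found in the camera images.
- fixture: Lift fixture, fixed to the bench: dark steel base plate 170 x 370 x 22 mm. Origin on the bench surface; fixture x points away from the robot, y left, z up (turned up to 0.25 rad about z). In its frame, mm: locating post at (0, -110), lever pivot (20, 50, 35), catch pivot (21, 120, 85). Plate spans y from -175 to 195.
- platen_top (a point): Centre of the top face of the platen, an aluminium disc of 62 mm diameter around the post on which the rings must rest; z points up. 40 mm above the bench with the lever at rest; the lever lifts it 13.9 mm per rad of lever travel (10 mm in all) and the rings with it.
- post_tip (a point): Top of the fixed upright steel locating post, 95 mm above the bench, 55 mm above the platen at rest. Post diameter 22 mm, its top 10 mm tapering to 12 mm.
- ring_wide: Wide steel ring: outer diameter 56 mm, bore 26 mm, height 16 mm, about 240 g. Origin at the centre of its underside, z is the bore axis. Lies flat on a grey mat 6 mm thick; goes on the post first (lowest).
- ring_narrow: Narrow steel ring: outer diameter 40 mm, bore 26 mm, height 18 mm, about 100 g. Origin at the centre of its underside, z is the bore axis. Lies flat on the same mat, centre about 110 mm from the other (either may be the nearer); goes on second and then rests on the wide ring.
- catch (a joint): Safety catch, a steel rocker hinged along fixture x (rad). 0 closed: its 80 mm nose lies level towards fixture -y just in front of the lever rod, blocking it after about 0.07 rad; its tail rises 45 degrees towards fixture +y. Pressing the tail down raises the value to the stop at 1.3 (tail 30 degrees below level, nose up and clear). Stays where left (about 2.5 N at the tail). Starts at 0 to 0.12.
- catch_pivot (a point): Point on the catch's hinge axis, in the middle of the bar, 85 mm above the bench.
- catch_tail (a point): Point in the middle of the catch's tail, 65 mm from the pivot (5 mm from the tail's end). The tail is 8 mm thick, 12 mm wide, with a 24 mm wide, 30 mm long thumb plate at its end.
- lever (a joint): Spring-loaded lever, hinge along fixture y, rad. 0: at rest, leaning 0.3 rad away from the robot (fixture +x); grows as its top is pulled towards fixture -x, to the stop at 0.72. A spring pulls it back to 0: about 4.5 N at the grip at first, 8 N at the stop; let go, it springs back.
- lever_pivot (a point): Point on the lever's hinge axis, in the middle of the lever, 35 mm above the bench.
- pull_lever: The moving lever: steel rod of 12 mm diameter with an aluminium barrel across its top. Origin at the pivot, axes as the fixture's when the lever is at rest.
- lever_grip (a point): Centre of the lever's aluminium cross grip, a barrel along fixture y: diameter 24 mm, length 28 mm, flat ends; 160 mm from the pivot, about 188 mm above the bench at rest. Pinched by its two flat ends from above it can turn between the fingers.
- gauge_case: Bystander: closed wooden case 90 x 140 x 35 mm. Origin at the centre of its underside.
- oil_bottle: Bystander: white bottle, diameter 44 mm, height 110 mm. Origin at the centre of its underside.
Not all that is in view belongs to the job. Leave any black or orange look-alike of the ring_narrow alone. What is shaped like the ring_wide but purple is not meant.

How it is judged:
On the way, in this order (a step that is already met when the one before it is completed fails the run):
1. the wide ring lies fully home on the platen, let go (horizontal distance between ring_wide and platen_top below 0.004 m and z of ring_wide in the frame of platen_top between -0.003 and 0.003 m and contact force between the fingers and ring_wide below 0.2 N), for 0.2 s.
2. the narrow ring lies home on the wide one, let go (horizontal distance between each of ring_wide, ring_narrow and platen_top below 0.004 m and z of ring_wide in the frame of platen_top between -0.003 and 0.003 m and z of ring_narrow in the frame of platen_top between 0.013 and 0.019 m and contact force between the fingers and ring_narrow below 0.2 N), for 0.2 s.
3. the catch is flipped clear of the lever (value of joint catch above 0.95 rad and value of joint lever below 0.1 rad), for 0.2 s.
4. the lever is pulled to its stop by the fingers (value of joint lever above 0.6 rad and contact force between the fingers and pull_lever above 2 N), for 0.3 s.
At the end, for the whole second after the job is handed in: The fingers hold the lever beyond 0.6 rad (stop at 0.72) with at least 2 N and it is still; the catch stands beyond 0.95 rad; the wide ring lies on the platen and the narrow ring on it, each within 4 mm of the post axis and 3 mm of its seated height, not touched by the fingers (all of step 2 and all of step 4 and velocity of joint lever below 0.1 rad/s and value of joint catch above 0.95 rad and contact force between the fingers and ring_wide below 0.2 N); the arm keeps its last pose, push and grip.
It fails at once if the lever is forced while the catch blocks it (value of joint lever above 0.2 rad and value of joint catch below 0.6 rad).
It fails at once if the wide ring is dropped (linear speed of ring_wide above 0.4 m/s and contact force between the fingers and ring_wide below 0.2 N).
It fails at once if the narrow ring is dropped (linear speed of ring_narrow above 0.4 m/s and contact force between the fingers and ring_narrow below 0.2 N).
It fails at once if the case or the bottle is disturbed (distance of any of gauge_case, oil_bottle from where it was at the start of the episode above 0.03 m).
It also fails if it takes over 72 s, if anything falls off the work surface, if the arm or the gripper's body presses on something with over 40 N, if the wrist force passes 120 N, or if a joint passes its speed limit or range.

## Working session

There is one attempt and no reset: what is moved stays moved. The work goes in short steps, each a Python script; the robot and the scene stay as the last script left them, time stands still between calls to the robot, and variables do not carry over. Pictures are saved under pics/ and viewed, at most 13 in all, crops included, and the job is handed in when it is done.

```bash
mkdir -p pics; cat > h.py <<'E'
import numpy as np, cv2
from rig import manip as m
def cam(n):
    c=m.camera(n); c['T']=np.array(c['cam_to_world']); return c
def ray(c,u,v):
    K=np.array([[c['fx'],0,c['cx']],[0,c['fy'],c['cy']],[0,0,1.]])
    p=cv2.undistortPoints(np.array([[[u,v]]],float),K,np.array([c['k1'],0,0,0.]),None).ravel() if False else und(c,u,v)
    d=c['T'][:3,:3]@np.array([p[0],p[1],1]); return c['T'][:3,3],d/np.linalg.norm(d)
def und(c,u,v):
    K=np.array([[c['fx'],0,c['cx']],[0,c['fy'],c['cy']],[0,0,1.]])
    return cv2.undistortPoints(np.array([[[u,v]]],float),K,np.array([c['k1'],0,0,0.])).ravel()
def plane(c,u,v,z):
    o,d=ray(c,u,v); return o+d*(z-o[2])/d[2]
def proj(c,P):
    q=np.linalg.inv(c['T'])@np.append(P,1); a=q[:2]/q[2]; a=a*(1+c['k1']*(a@a))
    return np.array([c['fx']*a[0]+c['cx'],c['fy']*a[1]+c['cy']])
def tri(c1,p1,c2,p2):
    o1,d1=ray(c1,*p1);o2,d2=ray(c2,*p2)
    t=np.linalg.lstsq(np.stack([d1,-d2],1),o2-o1,rcond=None)[0]
    a=o1+d1*t[0];b=o2+d2*t[1];return (a+b)/2,np.linalg.norm(a-b)
def save(c,f): cv2.imwrite('pics/'+f,cv2.cvtColor(c['image'],cv2.COLOR_RGB2BGR))
E
python3 - <<'E'
from h import *
import pickle
D={}
for n in('top','side'):
    c=cam(n);save(c,n+'0.png');D[n]=c
    print(n,c['fx'],c['cx'],c['cy'],c['k1'],c['T'].round(3).tolist())
pickle.dump(D,open('d0.pkl','wb')); print(m.get_ee_rot())
E
```

```text
top 511.71739282309244 323.5990542519712 207.32951581895068 -0.008158453270815094 [[0.02, -0.983, 0.181, 0.384], [-0.999, -0.025, -0.024, -0.021], [0.028, -0.18, -0.983, 1.186], [0.0, 0.0, 0.0, 1.0]]
side 389.33698187069905 327.07737588220834 209.1443194659325 0.028692548636578972 [[0.725, -0.352, 0.592, -0.079], [-0.689, -0.374, 0.621, -0.708], [0.003, -0.858, -0.513, 0.715], [0.0, 0.0, 0.0, 1.0]]
[-3.74185205e-01 -3.11899442e+00  2.25127367e-03]
```

View pics/top0.png

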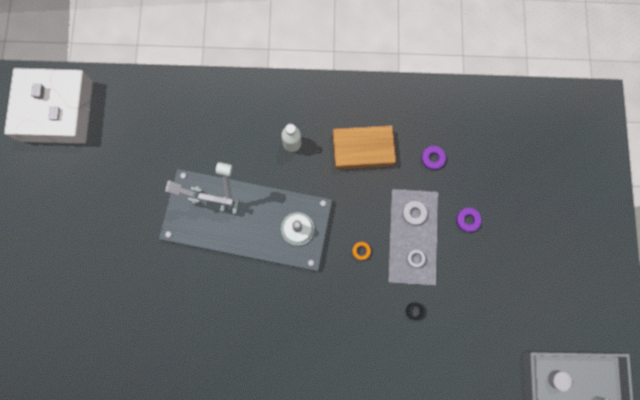

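View pics/side0.png

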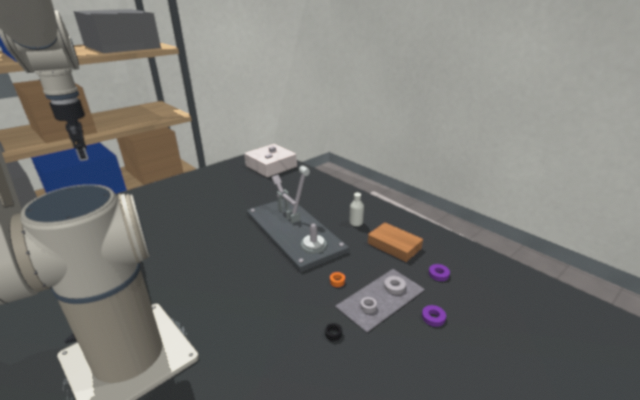

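The top view shows the fixture at left (bolts at (183,176), (323,203), (311,263), (168,234)), the post at (297,226), the lever grip at (224,169) and the catch tail at (172,188).

Ring candidates in the top view: steel rings on the mat at (415,212) and (416,258), orange (361,251), black (415,311), purple (433,157) and (469,219). The two grey ones on the mat fit the description; the larger, at (415,212), is the wide one. I'll confirm that in a crop while measuring.

```bash
python3 - <<'E'
from h import *
import pickle
D=pickle.load(open('d0.pkl','rb')); c=D['top']; s=D['side']
def crop(c,x0,y0,x1,y1,k):
    return cv2.resize(cv2.cvtColor(c['image'][y0:y1,x0:x1],cv2.COLOR_RGB2BGR),None,fx=k,fy=k,interpolation=cv2.INTER_CUBIC)
a=crop(c,150,150,350,280,4);b=crop(c,385,185,445,290,4)
b=cv2.copyMakeBorder(b,0,max(0,a.shape[0]-b.shape[0]),0,0,cv2.BORDER_CONSTANT)
t=np.full((600,800,3),0,np.uint8); t[:520,:800]=a; 
t[300:600,600:800]=cv2.resize(b[:420,:240],(200,300))
cv2.imwrite('pics/crop_top.png',t)
cv2.imwrite('pics/crop_side.png',crop(s,240,150,440,290,4))
def blobs(c,x0,y0,x1,y1,thr,amin=20):
    g=cv2.cvtColor(c['image'],cv2.COLOR_RGB2GRAY)[y0:y1,x0:x1]
    g=cv2.resize(g,None,fx=4,fy=4,interpolation=cv2.INTER_CUBIC)
    cs,h=cv2.findContours((g>thr).astype(np.uint8),cv2.RETR_CCOMP,cv2.CHAIN_APPROX_NONE)
    for q,hh in zip(cs,h[0]):
        A=cv2.contourArea(q)/16
        if A>amin:
            e=cv2.minEnclosingCircle(q); el=cv2.fitEllipse(q)
            print('hole' if hh[3]>=0 else 'outer',A,(np.array(el[0])+.5)/4-.5+[x0,y0],np.array(el[1])/4)
            
g=cv2.cvtColor(c['image'],cv2.COLOR_RGB2GRAY)
print('mat',np.median(g[190:280,392:402]),'ringline',g[212,400:432],g[258,404:430])
for thr in(150,165): print(thr);blobs(c,392,192,436,282,thr)
print('platen');blobs(c,275,205,322,250,140)
print('bolts');blobs(c,160,165,340,275,130,5)
E
```

```text
mat 155.0 ringline [160 153 150 166 189 194 199 200 193 169 136 121 135 151 154 153 148 145
 143 138 156 185 197 198 199 198 184 151 130 143 152 154] [152 151 141 155 188 199 185 148 123 135 150 157 156 156 149 144 136 151
 182 197 186 149 127 141 154 159]
150
outer 3780.21875 [413.57526207 235.97546387] [ 48.15527725 111.20808411]
hole 61.84375 [415.93969536 257.24162292] [ 9.57258034 10.32918549]
hole 161.28125 [417.27099991 259.08742523] [21.07266998 25.11771965]
hole 189.1875 [415.54491234 215.17617226] [23.32317352 30.59706497]
hole 57.21875 [414.67724228 211.08971596] [ 8.70910931 10.52624989]
165
outer 235.1875 [415.95593452 257.58081818] [16.85889053 17.78152466]
hole 97.25 [416.02352142 257.62084961] [10.88411427 11.40863991]
outer 436.1875 [414.7449646  211.69822121] [23.2142601  23.97010803]
hole 95.125 [414.69025612 211.77714729] [10.68545151 11.39812851]
platen
outer 839.5 [296.48193169 228.01010132] [31.98233032 33.63238525]
hole 35.90625 [297.93440437 228.14562798] [6.61547565 8.95903397]
bolts
outer 40.4375 [310.43881226 262.31229401] [7.09746456 7.28667116]
outer 42.71875 [167.61013842 233.78684998] [7.09348822 7.72352123]
outer 893.09375 [296.61376953 228.04526901] [33.24707413 34.29621506]
hole 27.875 [298.01264954 228.39692688] [5.64391422 8.25261116]
outer 15.40625 [221.70285034 207.71605682] [3.44048095 5.78394699]
outer 19.4375 [234.16030884 209.34870911] [3.68080831 8.61648083]
outer 38.46875 [322.51255798 202.70144272] [6.82490349 7.22725391]
outer 575.71875 [195.53639221 193.43748665] [14.22069931 68.27554321]
outer 38.34375 [182.4246769  174.97453403] [6.61302757 7.42911482]
outer 149.6875 [223.52498627 169.39086962] [11.37716007 18.18081093]
```

View pics/crop_top.png

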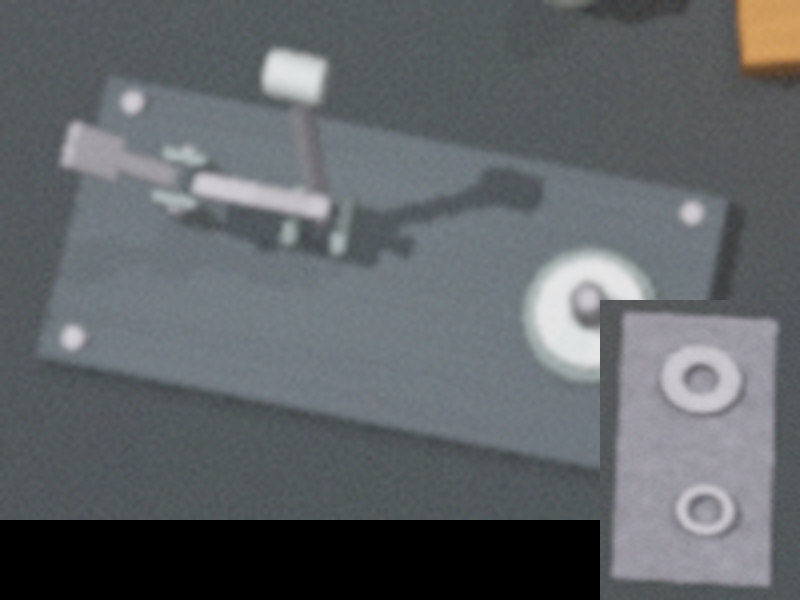

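View pics/crop_side.png

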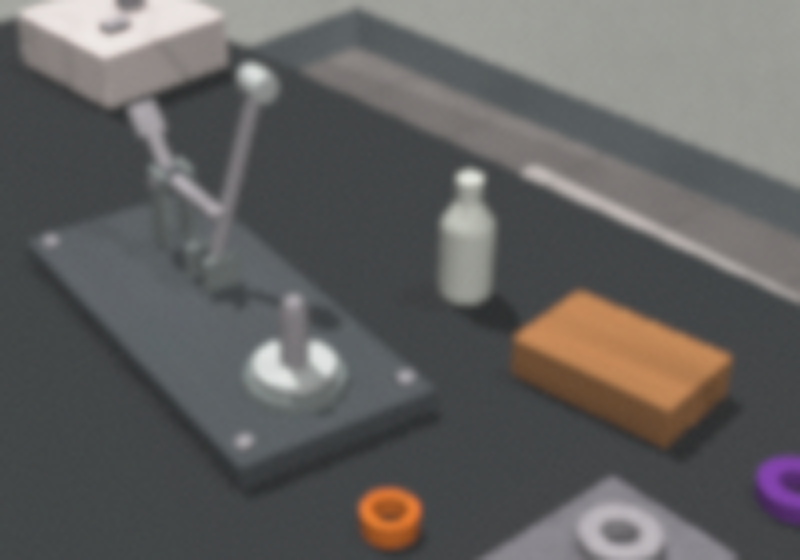

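```bash
cat > geo.py <<'E'
from h import *
import pickle
D=pickle.load(open('d0.pkl','rb')); c=D['top']; s=D['side']
W=plane(c,414.74,211.72,.022); N=plane(c,415.98,257.6,.024)
B=np.array([plane(c,*p,.024) for p in [(310.44,262.31),(167.61,233.79),(182.42,174.97),(322.51,202.70)]])[:,:2]
# order: near-right, near-left, far-left, far-right
yv=(B[1]-B[0]+B[2]-B[3]);a=np.arctan2(-yv[0],yv[1])
R=np.array([[np.cos(a),-np.sin(a)],[np.sin(a),np.cos(a)]])
O=B.mean(0)-R@[0,.010]
F=lambda x,y,z:np.append(O+R@[x,y],z)
E
python3 - <<'E'
from geo import *
print('W',W,'N',N,np.linalg.norm((W-N)[:2])); print('a',a,'O',O,((B-O)@R).round(4).tolist())
P=F(0,-.11,.095);print('post',P,proj(c,P),proj(s,P)); print('platen seg',plane(c,296.48,228.01,.040),F(0,-.11,.04))
G=F(.02+.16*np.sin(.3),.05,.035+.16*np.cos(.3));print('grip',G,proj(c,G),proj(s,G))
for q in(0,.12):
  t=np.pi/4-q; T=F(.021,.12+.065*np.cos(t),.085+.065*np.sin(t));print('tail',T,proj(c,T),proj(s,T))
print('side plat',proj(s,F(0,-.11,.04)))
# ring centre in side
g=cv2.cvtColor(s['image'],cv2.COLOR_RGB2GRAY);print('side W,N',proj(s,W),proj(s,N))
from scipy.spatial.transform import Rotation as Ro
for yaw in (0,a,np.pi/2+a,-np.pi/2+a):
  for nm,p in(('W',W),('N',N),('P',P),('G',G)):
    r=(Ro.from_euler('z',yaw)*Ro.from_rotvec([np.pi,0,0])).as_rotvec()
    k=m.solve_ik(np.append(p[:2],.25),r);print(round(yaw,2),nm,None if k is None else np.round(k,2))
E
```

```text
W [ 0.59243175 -0.26193829  0.022     ] N [ 0.48583661 -0.26307829  0.024     ] 0.10660123229096555
a -0.17392386723300826 O [0.56580225 0.11817505] [[-0.0701, -0.1554], [-0.07, 0.1753], [0.07, 0.1757], [0.0701, -0.1556]]
post [0.54676693 0.00983459 0.095     ] [296.29847316 223.70186673] [312.75718714 224.22373218]
platen seg [0.54517229 0.01070872 0.04      ] [0.54676693 0.00983459 0.04      ]
grip [0.64072282 0.15577747 0.18785384] [223.59897482 168.62243383] [303.76064194 170.20910498]
tail [0.61520486 0.27799916 0.13096194] [168.88394605 185.79639785] [275.07852569 176.41601127]
tail [0.61609981 0.28309282 0.12512921] [167.23056195 185.93303802] [274.49839509 177.39699934]
side plat [313.05414795 239.6630763 ]
side W,N [394.56474091 281.85541084] [368.19658871 301.36370635]
0 W [-0.43  0.46  1.58 -0.    1.1   1.14]
0 N [-0.52  0.32  1.79 -0.    1.03  1.05]
0 P [-0.    0.31  1.81 -0.    1.02  1.57]
0 G [ 0.22  0.48  1.55 -0.    1.11  1.79]
-0.17 W [-0.43  0.46  1.58 -0.    1.1   1.31]
-0.17 N [-0.52  0.32  1.79 -0.    1.03  1.23]
-0.17 P [-0.    0.31  1.81 -0.    1.02  1.74]
-0.17 G [ 0.22  0.48  1.55 -0.    1.11  1.97]
1.4 W [-0.43  0.46  1.58 -0.    1.1  -0.26]
1.4 N [-0.52  0.32  1.79 -0.    1.03 -0.34]
1.4 P [-0.    0.31  1.81 -0.    1.02  0.17]
1.4 G [ 0.22  0.48  1.55 -0.    1.11  0.39]
-1.74 W None
-1.74 N None
-1.74 P None
-1.74 G None
```

The crop confirms both steel rings: the wide one is at (415,212) and the narrow one at (416,258). The predicted post, grip and platen pixels agree in both views, so I'll grasp the wide ring.

```bash
cat >> geo.py <<'E'
from scipy.spatial.transform import Rotation as Ro
def rot(yaw): return (Ro.from_euler('z',yaw)*Ro.from_rotvec([np.pi,0,0])).as_rotvec()
def st(t=''): print(t,'t%.1f'%m.get_time(),'p',np.round(m.get_position(),4),'f',np.round(m.get_contact_force(),1),'w %.4f g %.1f'%(m.get_width(),m.get_grip_force()))
P=F(0,-.11,.095)
E
python3 - <<'E'
from geo import *
r=rot(0)
m.move_to([W[0],W[1],.20],r);st()
m.command_gripper(.085,40)
m.servo_line([W[0],W[1],.030],rate=.12);st()
m.command_gripper(.03,40);st('grip')
m.servo_line([W[0],W[1],.16],rate=.12);st('lift')
m.move_to([P[0],P[1],.16],r);st('above')
k=cam('top');save(k,'t1.png');k2=cam('side');save(k2,'s1.png')
k=cv2.resize(cv2.cvtColor(k['image'][150:290,240:400],cv2.COLOR_RGB2BGR),None,fx=2.5,fy=2.5,interpolation=2)
q=cv2.resize(cv2.cvtColor(k2['image'][130:270,240:400],cv2.COLOR_RGB2BGR),None,fx=2.5,fy=2.5,interpolation=2)
cv2.imwrite('pics/a1.png',np.hstack([k,q]))
print('ring under side pred',proj(k2,[P[0],P[1],.136]),proj(k2,P))
E
```

```text
t3.5 p [ 0.5927 -0.2612  0.2001] f [ 0.1 -0.3  0.6] w 0.0853 g 0.0
 t5.3 p [ 0.593  -0.2622  0.0308] f [-0.2  0.1  0.6] w 0.0851 g 0.0
grip t5.7 p [ 0.5928 -0.2621  0.0308] f [-1.   1.2  6. ] w 0.0534 g 42.1
lift t6.9 p [ 0.5918 -0.2617  0.159 ] f [-0.4 -0.5 -3.4] w 0.0532 g 42.3
above t8.0 p [0.5475 0.0091 0.1601] f [ 0.4 -0.1 -2.8] w 0.0533 g 42.3
ring under side pred [312.52517202 212.20840663] [312.75718714 224.22373218]
```

View pics/a1.png

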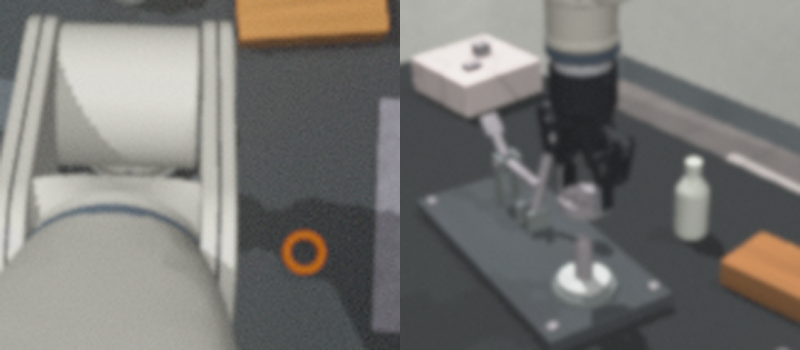

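The side crop shows the wide ring held level in the fingers at about crop (578,200), directly over the post at crop (583,245). I'll lower it with the force watched.

```bash
cat >> geo.py <<'E'
def lower(x,y,z0,z1,lim,step=.004,lat=3.):
    z=z0
    while z>z1+1e-6:
        z=max(z1,z-step); m.servo_line([x,y,z],rate=.05); f=np.array(m.get_contact_force()); st('')
        if f[2]-lim[0]>lim[1] or np.hypot(*f[:2])>15: print('stop');break
    return z
E
python3 - <<'E'
from geo import *
m.servo_line([P[0],P[1],.124],rate=.1);st()
lower(P[0],P[1],.124,.064,(-3,10))
E
```

```text
t8.6 p [0.5468 0.0095 0.1237] f [ 0.5  0.1 -2.8] w 0.0536 g 42.4
 t8.8 p [0.547  0.0098 0.1203] f [ 0.2  0.7 -2. ] w 0.0530 g 42.4
 t9.1 p [0.5466 0.0099 0.1159] f [-0.2 -0.4 -2.9] w 0.0533 g 42.4
 t9.3 p [0.5465 0.0099 0.1117] f [ 0.3 -0.4 -2. ] w 0.0533 g 42.4
 t9.6 p [0.5465 0.0099 0.1077] f [-1.3 -0.2 -2.4] w 0.0533 g 42.4
 t9.8 p [0.5465 0.0098 0.1037] f [ 0.1 -0.  -2.7] w 0.0535 g 42.4
 t10.1 p [0.5465 0.0098 0.0997] f [ 0.6 -0.7 -2.1] w 0.0532 g 42.4
 t10.3 p [0.5466 0.0099 0.0957] f [ 0.5 -0.4 -2.9] w 0.0536 g 42.4
 t10.6 p [0.5465 0.0098 0.0917] f [-0.4  0.3 -1.8] w 0.0534 g 42.4
 t10.8 p [0.5466 0.0099 0.0877] f [ 0.5 -0.2 -2. ] w 0.0533 g 42.4
 t11.1 p [0.5465 0.0099 0.0837] f [ 0.  -0.3 -2.4] w 0.0533 g 42.4
 t11.3 p [0.5465 0.0098 0.0797] f [ 0.3  0.2 -2.7] w 0.0532 g 42.4
 t11.6 p [0.5465 0.0098 0.0757] f [ 0.5 -0.  -2.7] w 0.0530 g 42.4
 t11.8 p [0.5465 0.0098 0.0717] f [-0.5  0.1 -2.4] w 0.0531 g 42.4
 t12.1 p [0.5466 0.0098 0.0677] f [-0.6  0.2 -2.3] w 0.0536 g 42.4
 t12.3 p [0.5473 0.0098 0.0647] f [-1.8 -0.1  6.1] w 0.0530 g 43.3
```

```bash
python3 - <<'E'
from geo import *
r=rot(0)
m.command_gripper(.07);m.hold(.2);st('rel')
m.servo_line([P[0],P[1],.17],rate=.15);st()
m.command_gripper(.085)
m.move_to([N[0],N[1],.12],r)
k2=cam('side');k=cam('top')
q=cv2.resize(cv2.cvtColor(k2['image'][190:290,270:390],cv2.COLOR_RGB2BGR),None,fx=3,fy=3,interpolation=2)
k=cv2.resize(cv2.cvtColor(k['image'][180:280,250:370],cv2.COLOR_RGB2BGR),None,fx=3,fy=3,interpolation=2)
cv2.imwrite('pics/a2.png',np.hstack([k,q]))
m.servo_line([N[0],N[1],.030],rate=.1);st()
m.command_gripper(.02,40);st('grip')
m.servo_line([N[0],N[1],.16],rate=.12);st('lift')
E
```

```text
rel t12.9 p [0.5467 0.0098 0.0639] f [-0.9 -0.8  0.2] w 0.0700 g 0.0
 t13.7 p [0.5462 0.0098 0.1694] f [-0.  -0.2 -0.6] w 0.0703 g 0.0
 t16.3 p [ 0.4862 -0.2633  0.0305] f [-0.8 -0.4 -0.5] w 0.0850 g 0.0
grip t16.8 p [ 0.4861 -0.2633  0.0308] f [-2.2  0.6  8.1] w 0.0390 g 39.3
lift t18.0 p [ 0.4854 -0.2628  0.1593] f [0.1 0.7 0.3] w 0.0385 g 40.2
```

View pics/a2.png

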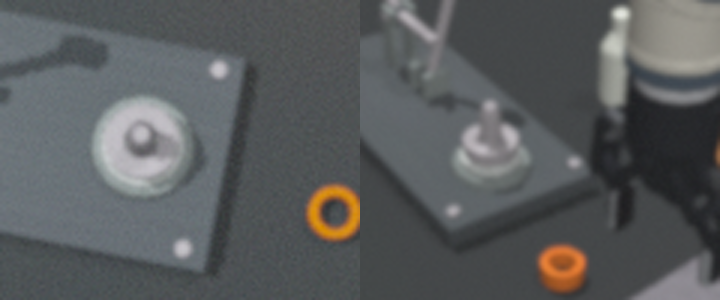

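The wide ring sits flat on the platen around the post at crop (140,140) in the top view and (490,145) in the side view. Next is the narrow ring.

```bash
python3 - <<'E'
from geo import *
m.move_to([P[0],P[1],.16],rot(0));st('above')
k2=cam('side')
cv2.imwrite('pics/a3.png',cv2.resize(cv2.cvtColor(k2['image'][150:260,260:380],cv2.COLOR_RGB2BGR),None,fx=4,fy=4,interpolation=2))
E
```

```text
above t19.1 p [0.5467 0.0091 0.1598] f [ 0.4  0.2 -1.3] w 0.0383 g 40.3
```

View pics/a3.png

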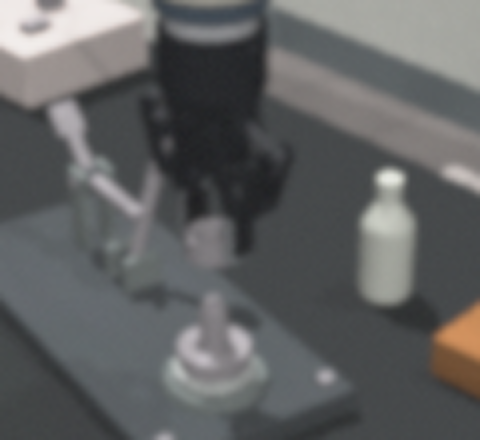

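The side crop shows the narrow ring held level at (210,240), straight above the post at (212,300). I'll place it and then press the catch.

```bash
python3 - <<'E'
from geo import *
m.servo_line([P[0],P[1],.124],rate=.1);st()
z=lower(P[0],P[1],.124,.080,(-1.2,6))
m.command_gripper(.06);m.hold(.3);st('rel')
m.servo_line([P[0],P[1],.18],rate=.15);st()
m.command_gripper(0.0)
T=F(.021,.12+.054,.27)
m.move_to(T,rot(a+np.pi/2));st('over tail')
k2=cam('side');k=cam('top')
q=cv2.resize(cv2.cvtColor(k2['image'][150:260,250:390],cv2.COLOR_RGB2BGR),None,fx=3.5,fy=3.5,interpolation=2)
cv2.imwrite('pics/a4.png',q)
print(proj(c,F(.021,.12+.046,.131)))
E
```

```text
t19.6 p [0.5467 0.0093 0.1238] f [-0.6 -1.  -1.1] w 0.0387 g 40.3
 t19.9 p [0.5469 0.0098 0.1203] f [ 0.2  0.1 -1.3] w 0.0386 g 40.3
 t20.1 p [0.5466 0.0099 0.1159] f [ 0.4 -0.4 -1.8] w 0.0384 g 40.3
 t20.4 p [0.5466 0.0098 0.1117] f [-0.1  0.5 -1.4] w 0.0388 g 40.3
 t20.6 p [0.5466 0.0098 0.1077] f [-0.1 -0.4 -1.4] w 0.0387 g 40.3
 t20.9 p [0.5465 0.0099 0.1037] f [ 0.3 -0.1 -1.2] w 0.0388 g 40.3
 t21.1 p [0.5465 0.0098 0.0997] f [ 0.5  0.4 -0.6] w 0.0384 g 40.3
 t21.4 p [0.5465 0.0098 0.0957] f [-0.2  0.  -0.9] w 0.0385 g 40.3
 t21.6 p [0.5465 0.0098 0.0917] f [ 0.   0.3 -1. ] w 0.0383 g 40.3
 t21.9 p [0.5466 0.0098 0.0877] f [ 0.  -0.3 -0.2] w 0.0387 g 40.3
 t22.1 p [0.5466 0.0098 0.0837] f [-0.3  0.4 -0.4] w 0.0386 g 40.3
 t22.4 p [0.5474 0.0098 0.0807] f [-0.5  0.3  8.1] w 0.0382 g 41.0
stop
rel t23.0 p [0.5468 0.0098 0.0799] f [-0.4  0.1  1. ] w 0.0600 g 0.0
 t23.9 p [0.5462 0.0098 0.1794] f [-0.8 -0.5 -1.5] w 0.0596 g 0.0
over tail t25.6 p [0.6163 0.285  0.2694] f [ 0.5 -0.2 -0.7] w -0.0004 g 0.0
[168.8613296  185.78885841]
```

View pics/a4.png

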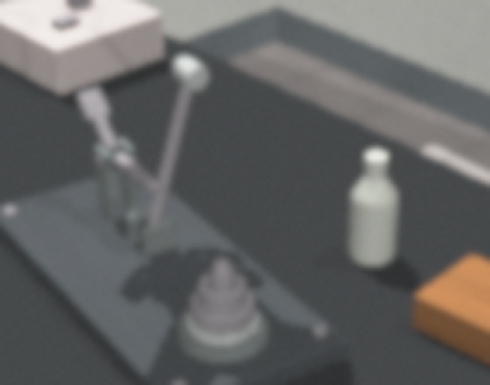

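Both rings are stacked home on the post at (225,300). The catch is still closed, with its tail at (92,100). Now I'll press the tail down.

```bash
python3 - <<'E'
from geo import *
q=F(.021,.12+.054,0)
m.servo_line([q[0],q[1],.17],rate=.15);st()
z=.17
while z>.086:
    z-=.006; m.servo_line([q[0],q[1],z],rate=.06); f=m.get_contact_force(); st()
    if f[2]>16: print('stop');break
m.servo_line([q[0],q[1],.27],rate=.2)
k2=cam('side')
cv2.imwrite('pics/a5.png',cv2.resize(cv2.cvtColor(k2['image'][150:260,250:390],cv2.COLOR_RGB2BGR),None,fx=3.5,fy=3.5,interpolation=2));st()
E
```

```text
t26.5 p [0.6173 0.286  0.1708] f [-0.4 -0.4 -0.1] w -0.0003 g 0.0
 t26.8 p [0.6167 0.2859 0.1644] f [-0.5 -0.1 -0.6] w -0.0002 g 0.0
 t27.0 p [0.6168 0.2861 0.1581] f [-0.  -0.2  1.1] w -0.0001 g 0.3
 t27.3 p [0.6174 0.2869 0.1528] f [1.3 2.8 4.5] w 0.0001 g 2.0
 t27.5 p [0.6168 0.2861 0.1461] f [1.1 1.5 3.1] w 0.0002 g 1.4
 t27.8 p [0.6161 0.2854 0.1395] f [0.1 0.6 0.4] w 0.0005 g 0.4
 t28.0 p [0.6158 0.2853 0.133 ] f [ 0.7  0.4 -0.1] w 0.0003 g 0.0
 t28.3 p [0.6162 0.2856 0.1273] f [ 0.  -0.8 -0.2] w -0.0003 g 0.0
 t28.5 p [0.6163 0.2857 0.1214] f [-0.6 -0.7  0.5] w 0.0001 g 0.0
 t28.8 p [0.6163 0.2858 0.1155] f [-0.   0.  -0.3] w -0.0002 g 0.0
 t29.0 p [0.6163 0.2858 0.1095] f [-0.2  0.7 -0.9] w -0.0002 g 0.0
 t29.3 p [0.6163 0.2858 0.1035] f [-0.4  0.1 -0.5] w -0.0001 g 0.0
 t29.5 p [0.6163 0.2858 0.0974] f [-0.   0.2  0.5] w -0.0001 g 0.0
 t29.8 p [0.6163 0.2858 0.0914] f [-0.5 -0.  -0.3] w 0.0002 g 0.0
 t30.0 p [0.6163 0.2858 0.0855] f [ 0.  -0.3 -0. ] w -0.0002 g 0.0
 t31.1 p [0.6158 0.2855 0.2682] f [ 0.2 -0.5  0.6] w 0.0001 g 0.0
```

View pics/a5.png

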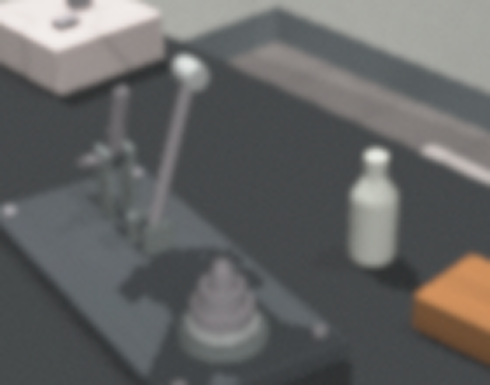

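The picture shows the nose up, with its tip at crop (121,88), and the tail down at (90,160). I'll check the angle and then grasp the lever.

```bash
python3 - <<'E'
from geo import *
for q in(.7,.95,1.1,1.3):
    f=lambda p:np.round((proj(s,p)-[250,150])*3.5)
    t=np.pi/4-q
    print(q,f(F(.021,.12-.08*np.cos(q),.085+.08*np.sin(q))),f(F(.021,.12+.065*np.cos(t),.085+.065*np.sin(t))))
G=lambda q:F(.02+.16*np.sin(.3-q),.05,.035+.16*np.cos(.3-q)+.003)
print('seen grip z0 crop (187,72):',np.round((proj(s,G(0)-[0,0,.003])-[250,150])*3.5))
g=G(0); r=rot(a)
m.command_gripper(.05)
m.move_to([g[0],g[1],.27],r);st()
k2=cam('side')
cv2.imwrite('pics/a6.png',cv2.resize(cv2.cvtColor(k2['image'][110:260,250:390],cv2.COLOR_RGB2BGR),None,fx=3.5,fy=3.5,interpolation=2))
E
```

```text
0.7 [141. 130.] [ 82. 122.]
0.95 [133. 111.] [ 83. 137.]
1.1 [127. 101.] [ 85. 146.]
1.3 [119.  89.] [ 88. 158.]
seen grip z0 crop (187,72): [188.  71.]
 t32.9 p [0.6407 0.1561 0.2701] f [ 0.4  0.2 -0.5] w 0.0497 g 0.0
```

View pics/a6.png

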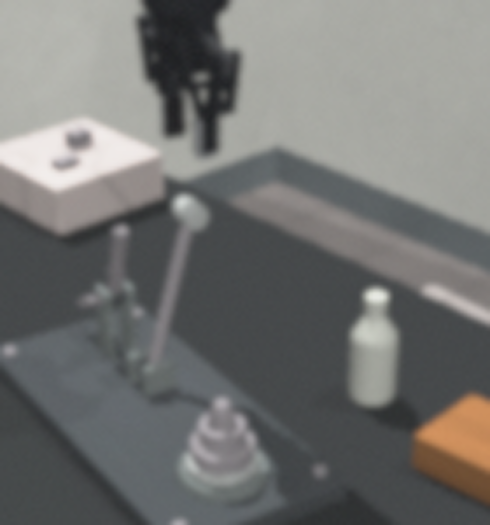

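The catch stands at about 1.3 rad, and the fingers at (190,130) straddle the grip at (190,212). Now I'll pinch it and pull.

```bash
python3 - <<'E'
from geo import *
G=lambda q:F(.02+.16*np.sin(.3-q),.05,.035+.16*np.cos(.3-q)+.003)
g=G(0)
m.servo_line(g,rate=.1);st('at grip')
m.command_gripper(.015,80);st('pinched')
if m.get_width()>.02:
    for q in np.arange(.08,.73,.08):
        m.servo_line(G(q),rate=.06);st('%.2f'%q)
    m.servo_line(G(.735),rate=.05);m.hold(.5);st('end')
    k2=cam('side')
    cv2.imwrite('pics/a7.png',cv2.resize(cv2.cvtColor(k2['image'][130:260,250:390],cv2.COLOR_RGB2BGR),None,fx=4,fy=4,interpolation=2))
    p=m.get_position(); d=np.array([R[:,0]@(np.array(p[:2])-O),p[2]-.003]); print('lever est',.3+np.arctan2(-(d[0]-.02),d[1]-.035),np.abs(m.get_joint_vel()).max())
E
```

```text
at grip t33.9 p [0.6412 0.1559 0.1915] f [ 0.9 -0.1 -0.8] w 0.0497 g 0.0
pinched t34.2 p [0.6411 0.1551 0.1921] f [-1.5 -5.8  6.4] w 0.0266 g 79.2
0.08 t34.6 p [0.6307 0.1569 0.1952] f [ 5.3 -6.5 -0.6] w 0.0266 g 79.4
0.16 t35.0 p [0.6186 0.159  0.1977] f [ 6.3 -6.6 -1. ] w 0.0267 g 79.8
0.24 t35.3 p [0.6068 0.1611 0.1992] f [ 8.1 -7.9 -1. ] w 0.0266 g 79.7
0.32 t35.7 p [0.5942 0.1634 0.1999] f [ 7.2 -8.5  2.8] w 0.0266 g 79.7
0.40 t36.1 p [0.5822 0.1655 0.1996] f [ 7.5 -9.   4.3] w 0.0267 g 79.6
0.48 t36.4 p [0.57   0.1677 0.1983] f [  7.5 -11.    8.2] w 0.0266 g 79.9
0.56 t36.8 p [0.5581 0.1697 0.1961] f [  6.  -12.1  11.5] w 0.0269 g 80.6
0.64 t37.2 p [0.5455 0.172  0.1925] f [  3.9 -12.1  17.6] w 0.0269 g 81.8
0.72 t37.5 p [0.5337 0.1741 0.1881] f [  1.4 -12.8  20.9] w 0.0271 g 83.5
end t38.3 p [0.5324 0.1743 0.1876] f [  2.  -14.4  23.8] w 0.0268 g 83.9
lever est 0.6968679175176125 0.0005085218365365233
```

```bash
ls pics
```

```text
a1.png
a2.png
a3.png
a4.png
a5.png
a6.png
a7.png
crop_side.png
crop_top.png
s1.png
side0.png
t1.png
top0.png
```

View pics/a7.png

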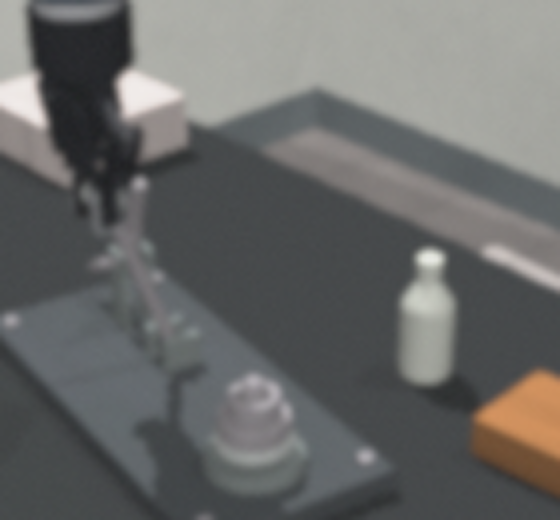

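The lever is pulled to its stop and still: the grip is in the fingers at (110,210) and the rings stand lifted on the post at (255,420). The catch nose is up at (140,185). The tangential pull is about 11 N against the 8 N spring, so the lever is on its stop, and I'm handing in.

```bash
python3 -c "
from rig import manip as m
print(m.sign_off())"
```

```text
the job is handed in; nothing more can be done
None
```

I handed the job in at about 38 s: both rings are seated on the post and lifted, the catch is flipped to about 1.3 rad, and the fingers hold the lever at its stop (about 0.70 rad estimated); no verdict came back at hand-in.

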